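# Nest and lock the next sieve on the sieve shaker

### The job

Add the loose steel sieve to the stack on the sieve shaker: nest it upright in the mouth of the stack with its three lugs in the three notches, press it down against the springy rubber seal, turn it clockwise (seen from above) until it stops, and let go so that its lugs spring up into their seats and it stays locked down. Do not force it, and leave the other things on the bench where they are.

Things in the scene. Friction and masses are not known exactly. Their poses are not given: they have to be found in the camera images.
- sieve_centre (a point): centre of the loose sieve: on its axis, 42.5 mm above its foot; z out of its mouth. Steel cup, 85 mm tall (92 with its rubber ring), 0.14 to 0.26 kg, shaped like the stack's top cup. Its collar, from 45 to 85 mm up, is a hexagon, 66 mm across flats, 76 across corners; flats face 0, 60, 120.. degrees from its x axis. Grip two opposite flats, fingertips above its shoulder
- sieve_shoulder (a point): centre of the flat shoulder under the sieve's collar, 45 mm above the foot; axes of the sieve. Below it a round body tapers from 48 mm to 39 mm across. Three lugs on the body, at 75, 195 and 315 degrees (anticlockwise from above) from the x axis, reach 29 mm from the axis; each is 20 degrees wide and 5 mm thick, its top 6.5 mm below the shoulder
- stack_mouth (a point): centre of the stack's mouth, level with the steel rim of its hexagonal top cup, 135 mm above the bench; z up, axes of the white base. Bore 52 mm with three notches, open from above, 32 degrees wide, to 30.5 mm from the axis. They lie at 0, 120, 240 degrees from x, all together up to 16 degrees off to either side (stack clamped by hand; not in this pose: feel or look)
- seal (a joint): black rubber ring round the stack's mouth, 61 to 65 mm across: 0 = free, 7 mm proud of the rim; -0.007 m = pushed flush. Springy: 6 N to start, 11 N flush. Lugs lying on the flange between notches (5 mm thick) hold the sieve's shoulder 11.5 mm above the rim; with lugs in the notches and no push the shoulder rests on this ring, 7 mm above the rim
- stand: sieve shaker: fixed white box 170 x 170 x 55 mm, stack on its axis; origin on the axis at the bench, x away from the control panel; holds the stack against 5 N m. With the shoulder within 1.5 mm of the rim the lugs clear the flange: turn clockwise 45 degrees (5 more to a solid stop); let go, the lugs rise into seats, shoulder 3.5 mm above the rim, flats of both hexagons in line
- beaker: plain round steel beaker without flats, 70 mm across, 85 mm tall; a bystander that stands near the sieve; origin at the centre of its underside
- dish: clear closed petri dish with a black grid, 90 mm across, 15 mm high; a bystander; origin at the centre of its underside
- counter: hand tally counter, round, 44 mm across and 26 mm high; a bystander; origin at the centre of its underside
- marker: felt marker pen lying along its x axis, 130 mm long, 12 mm thick; a bystander; origin at the centre of its underside
- forceps: steel forceps lying along their x axis, 120 mm long, 3 mm high; a bystander; origin at the centre of its underside
- washbottle: white wash bottle with a blue cap, 74 mm across, 170 mm tall; a bystander; origin at the centre of its underside

How it is judged:
By the outcome, as a careful person would: the job done as asked, in the order asked, and still so for the second after the job is handed in, with the robot touching nothing.
It also fails if it takes over 48 s, if anything falls off the work surface, if the arm or the gripper's body presses on something with over 40 N, if the wrist force passes 120 N, or if a joint passes its speed limit or range.

### The arm

A 7-joint arm with a two-finger parallel gripper is mounted at the origin on the work surface. World frame = base frame: x ahead of the robot, y to its left, z up, the work surface at z = 0. Lengths are in m, angles in degrees, forces in N, time in s.
With the tool pointing down it reaches from about 0.425 to 0.875 m from the base axis. Payload 4.7 kg.
Tool frame: the origin (TCP) lies between the finger pads; the fingertips stand 11 mm ahead of it and the grasp point (between the pads) lies 8 mm behind it (env.tcp_to_tips is the distance from the TCP to the fingertips, in m); z points along the fingers, y is the line along which they close (so a half turn about z gives the same grasp; the last joint's range is limited). The gripper opens to 87 mm and grips with 3 to 60 N. Pads are 19 mm wide; open, the fingers measure 117 mm over their backs; the gripper's body (75 mm by 190 mm) begins 51 mm behind the grasp point.
Start: joints at [68.245, 18.392, -4.016, 83.108, 1.295, 78.541, -3.26], TCP at [0.249, -0.6, 0.234] pointing down, gripper open.
Joint ranges: [-163.93, 163.93], [-17.29, 119.83], [-79.2, 71.16], [3.27, 140.29], [-89.18, 269.18], [5.43, 117.66], [-154.24, 154.24]. Speed limits (degrees/s): [147.25, 147.25, 180, 180, 180, 180, 180].

### API

Orientations are given as [roll, pitch, yaw] about the fixed x, y, z axes, in that order (R = Rz(yaw) Ry(pitch) Rx(roll)).
In Python, from cell import env, viewer gives the robot as it stands.
- The arm moves only by the tool step_arm, never from a script. Its arguments are lists of equal length, an entry for each row: "delta_pos": the shift along the tool's x, y, z in units of 0.2 m (1.0 is 0.2 m), a list of three; "rot": the turn, a rotation vector about the tool's x, y, z in units of 1.5 rad (1.0 is 1.5 rad), a list of three; "gripper": the gripper command: -1 is shut, 1 is fully open, values between are in proportion. A call has 1 to 20 rows; each row is the pose to reach, as a shift and turn from the pose commanded when the call began, along the tool's axes at that moment; what a row does not reach only later rows make up. A row lasts 1/8 s, in which the tool goes at most 62.5 mm and 10.7 degrees, less where a joint would pass 70% of its speed; a pose out of reach is approached as far as the arm can. A call with a number of a shift or a turn outside -1 to 1 is refused whole. A call with a gripper value outside its range is refused whole. The fingers move at their own pace and stop on an object; "squeeze" is the grip in N (left out, the last holds). Time passes only in rows, so rows that repeat a pose let the fingers close. It gives the time, the measured TCP pose, the force, the opening and the grip force at its end, in the units of the state.
- env.get_obs(): the state, without advancing time (a new reading comes with each control period).
- viewer.read_camera(name): name is "scene" or "top"; returns a dict with "img" (420x560x3 uint8, red, green, blue), "fx", "fy", "cx", "cy" (pixels), "pose" (4x4, takes a point from camera to world coordinates). Camera axes: x right, y down, z forward; pixel columns grow to the right and rows downward; lengths in m; the calibration is good to about 2 mm. A picture is of the moment at which its call begins. There is no depth.
- env.sign_off(): hands the job in; it is judged then, once.
The state is a dict: "time_s": time; "qpos": joint angles; "joint_velocities": joint speeds; "effort": joint torques, N m; "tool_pos": TCP position; "tool_rot": TCP orientation; "force": force on the tool from outside, world axes, zero at the start; "wrist_torque": the same for the moment, N m; "grip_width": finger opening in m; "grasp_force": force on a finger pad.
Only numpy, scipy, OpenCV 4.12 (cv2) and the standard library are available. Lean on these libraries where they do the work, as an engineer would, in place of code of your own. Each camera call takes 0.05 s, during which the arm holds its last target. There are 200 camera calls.

## Working session

There is one attempt and no reset: what is moved stays moved. The work goes in short steps, Python scripts to look and compute and a tool call to move; the robot and the scene stay as the last step left them, time stands still between calls to the robot, and variables do not carry over. Pictures are saved under pics/ and viewed, at most 10 in all, crops included, and the job is handed in when it is done.

Besides the shell and the picture viewer there is one more tool, called after "Call:" as name(argument=value, ...) on one line, values as JSON. step_arm: Moves the arm, as the interface text tells. Shifts and turns lie within -1 to 1; 1 stands for 0.2 m of shift or 1.5 rad of turn. Its arguments: {"type":"object","properties":{"delta_pos":{"type":"array"},"rot":{"type":"array"},"gripper":{"type":"array"},"squeeze":{"type":"number"}},"required":["delta_pos","rot","gripper"]}

```bash
ls; mkdir -p pics; python3 - <<'E'
from cell import env, viewer
import cv2,numpy as np
for n in("scene","top"):
    c=viewer.read_camera(n); cv2.imwrite(f"pics/{n}0.png",c["img"][:,:,::-1]); print(n,c["fx"],c["fy"],c["cx"],c["cy"]);print(np.round(c["pose"],4).tolist())
o=env.get_obs();print(o)
E
```

```text
pics
scene 429.85101170957364 429.85101170957364 288.70633873201956 212.31708254677235
[[-0.3588, 0.6831, -0.6361, 1.1122], [0.9334, 0.2695, -0.237, 0.2195], [0.0096, -0.6788, -0.7343, 0.7664], [0.0, 0.0, 0.0, 1.0]]
top 395.97133245492057 395.97133245492057 283.7092736510209 204.19731761767662
[[0.1825, -0.9593, 0.2154, 0.3722], [-0.9832, -0.1775, 0.0425, 0.0039], [-0.0025, -0.2195, -0.9756, 0.9055], [0.0, 0.0, 0.0, 1.0]]
{'time_s': 0.1, 'qpos': array([68.24566392, 18.43468398, -4.01578298, 83.16705262,  1.29471299,
       78.54021483, -3.25889333]), 'joint_velocities': array([ 0.02608842, -0.12623123,  0.0835078 , -0.10057035, -0.01986712,
        0.00244026,  0.00764147]), 'effort': array([ 8.85652639e-05, -4.92572093e+01, -4.05416228e-01, -3.13396347e+01,
       -6.41111308e-02,  3.95414466e-02,  3.47153934e-05]), 'tool_pos': array([ 0.24917709, -0.59983785,  0.23257988]), 'tool_rot': array([-1.79903263e+02,  5.01969749e-03,  2.25652039e+01]), 'force': array([-0.0587972 , -0.16220779, -0.59938927]), 'wrist_torque': array([-0.01146567,  0.05161445, -0.02093542]), 'grasp_force': 0.0, 'grip_width': 0.08716429808992215}
```

View pics/scene0.png

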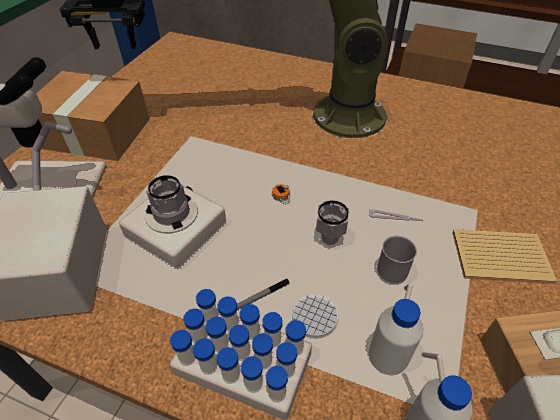

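View pics/top0.png

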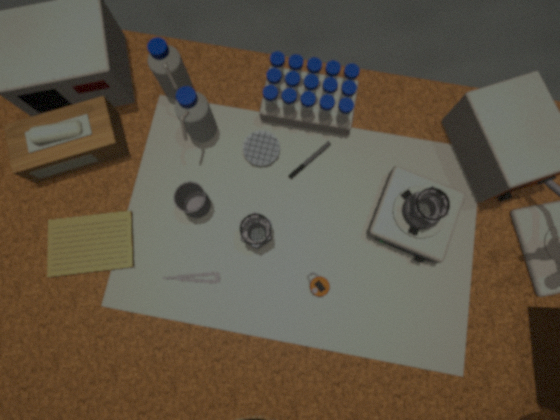

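The sieve is at scene (332,222) and top (256,231), the stack at scene (167,200) and top (430,205), and the beaker at scene (397,258). Next I'll take enlarged crops of the sieve and the stack.

```bash
python3 - <<'E'
import cv2,numpy as np
s=cv2.imread("pics/scene0.png");t=cv2.imread("pics/top0.png")
def z(im,x,y,w,h,g=1.0): 
    c=cv2.resize(im[y:y+h,x:x+w],None,fx=5,fy=5,interpolation=cv2.INTER_CUBIC); return np.clip(c*g,0,255).astype('uint8')
a=np.hstack([z(s,293,195,80,60),z(s,115,165,80,60)])
b=np.hstack([z(t,216,201,80,60,1.6),z(t,385,175,80,60,1.6)])
cv2.imwrite("pics/crops.png",np.vstack([a,b]))
E
```

```text
(no output)
```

View pics/crops.png

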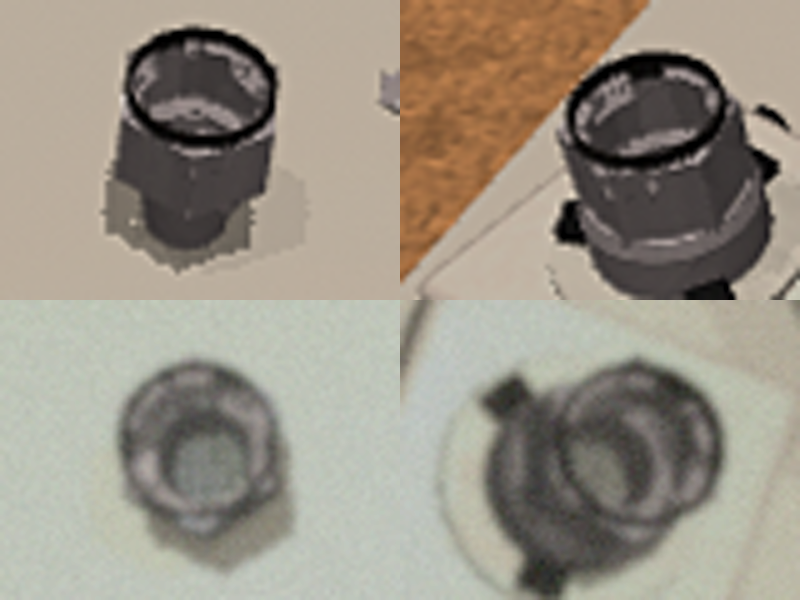

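The black rings give the axes, with centres near scene (333,212) for the sieve and (164,187) for the stack. I'll fit ellipses and box edges, then enlarge the facets.

```bash
cat > h.py <<'E'
import numpy as np,cv2
from scipy.spatial.transform import Rotation as Ro
K={"scene":(429.851,288.706,212.317,np.array([[-0.3588,0.6831,-0.6361,1.1122],[0.9334,0.2695,-0.237,0.2195],[0.0096,-0.6788,-0.7343,0.7664]])),
"top":(395.971,283.709,204.197,np.array([[0.1825,-0.9593,0.2154,0.3722],[-0.9832,-0.1775,0.0425,0.0039],[-0.0025,-0.2195,-0.9756,0.9055]]))}
def ray(n,u,v,z):
    f,cx,cy,P=K[n]; d=P[:,:3]@np.array([(u-cx)/f,(v-cy)/f,1]); o=P[:,3]; return o+d*(z-o[2])/d[2]
def proj(n,p):
    f,cx,cy,P=K[n]; q=P[:,:3].T@(np.asarray(p)-P[:,3]); return q[:2]/q[2]*f+[cx,cy]
E
python3 - <<'E'
from h import *
s=cv2.imread("pics/scene0.png");t=cv2.imread("pics/top0.png")
def ring(im,n,box,z,thr):
    x,y,w,h=box; g=cv2.cvtColor(im,6)[y:y+h,x:x+w]; m=(g<thr).astype('uint8')
    c=max(cv2.findContours(m,cv2.RETR_EXTERNAL,cv2.CHAIN_APPROX_NONE)[0],key=len)
    e=cv2.fitEllipse(cv2.convexHull(c)); u=e[0][0]+x,e[0][1]+y; print(n,np.round(u,1),np.round(e[1],1),np.round(ray(n,*u,z),4))
ring(s,"scene",(315,198,35,30),.0885,35); ring(s,"scene",(146,173,40,28),.1385,35)
print(ray("top",256,229,.0885),ray("top",433,203.4,.1385))
q=[ray("top",u,v,.055)[:2] for u,v in((397,168),(464,190),(436,261),(369,235))];print(np.round(q,3))
for i in range(4):
    d=q[(i+1)%4]-q[i];print(np.hypot(*d).round(3),np.degrees(np.arctan2(d[1],d[0])).round(1))
print(ray("top",418,258,.03), ray("top",418,258,.055))
def z(im,x,y,w,h,k,g): return np.clip(cv2.resize(im[y:y+h,x:x+w],None,fx=k,fy=k,interpolation=cv2.INTER_CUBIC).astype(float)*g,0,255).astype('uint8')
a=np.hstack([z(s,313,197,40,50,10,1.8),z(s,145,170,40,50,10,1.8)]);cv2.imwrite("pics/c2.png",a)
E
```

```text
scene [332.8 212.3] [23.5 29.9] [0.49   0.0889 0.0885]
scene [164.  186.8] [22.3 32.1] [ 0.5964 -0.2525  0.1385]
[0.48992978 0.08664563 0.0885    ] [ 0.59704133 -0.25370509  0.1385    ]
[[ 0.688 -0.194]
 [ 0.664 -0.346]
 [ 0.497 -0.301]
 [ 0.526 -0.153]]
0.154 -98.9
0.173 164.8
0.151 78.8
0.167 -14.3
[ 0.50005078 -0.27021901  0.03      ] [ 0.49639999 -0.26239151  0.055     ]
```

View pics/c2.png

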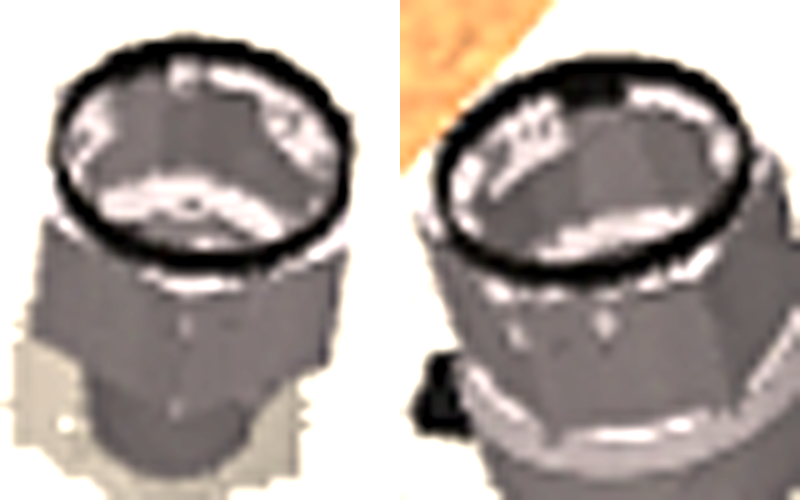

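```bash
python3 - <<'E'
from h import *
ang=lambda p,c:(np.degrees(np.arctan2(p[1]-c[1],p[0]-c[0])).round(1),(np.hypot(*(p[:2]-c))*1e3).round(1))
S=np.array([.490,.0878]);T=np.array([.5967,-.253])
L=lambda x,y:(313+x/10-.5*.9,197+y/10-.45)
R=lambda x,y:(145+(x-400)/10-.45,170+y/10-.45)
print("sieve corners bottom",[ang(ray("scene",*L(*p),.045),S) for p in((35,335),(330,365),(182,405))])
print("sieve corner top",[ang(ray("scene",*L(*p),.085),S) for p in((45,225),(350,255))])
print("stack corners bot",[ang(ray("scene",*R(*p),.095),T) for p in((545,440),(735,408))])
print("stack black patch",[ang(ray("scene",*R(*p),z),T) for p in((565,90),(625,90)) for z in (.13,.135)])
for yaw in range(0,60,5):
    q=[proj("scene",[S[0]+.038*np.cos(a),S[1]+.038*np.sin(a),.045]) for a in np.radians(yaw+np.array([0,60,-60]))]
    print(yaw,[tuple(((p-[312.55,196.55])*10).round().astype(int)) for p in q])
E
```

```text
sieve corners bottom [(np.float64(-46.3), np.float64(35.9)), (np.float64(75.9), np.float64(38.1)), (np.float64(17.5), np.float64(33.6))]
sieve corner top [(np.float64(-41.8), np.float64(37.6)), (np.float64(71.9), np.float64(39.8))]
stack corners bot [(np.float64(3.3), np.float64(37.8)), (np.float64(66.5), np.float64(37.7))]
stack black patch [(np.float64(-136.6), np.float64(37.5)), (np.float64(-136.5), np.float64(31.7)), (np.float64(-156.8), np.float64(34.8)), (np.float64(-160.4), np.float64(29.4))]
0 [(np.int64(129), np.int64(412)), (np.int64(300), np.int64(392)), (np.int64(14), np.int64(308))]
5 [(np.int64(144), np.int64(416)), (np.int64(310), np.int64(384)), (np.int64(17), np.int64(319))]
10 [(np.int64(159), np.int64(418)), (np.int64(320), np.int64(376)), (np.int64(22), np.int64(330))]
15 [(np.int64(174), np.int64(420)), (np.int64(328), np.int64(367)), (np.int64(28), np.int64(341))]
20 [(np.int64(190), np.int64(421)), (np.int64(335), np.int64(357)), (np.int64(35), np.int64(351))]
25 [(np.int64(205), np.int64(421)), (np.int64(341), np.int64(347)), (np.int64(44), np.int64(361))]
30 [(np.int64(220), np.int64(420)), (np.int64(346), np.int64(336)), (np.int64(53), np.int64(370))]
35 [(np.int64(235), np.int64(417)), (np.int64(349), np.int64(326)), (np.int64(64), np.int64(379))]
40 [(np.int64(249), np.int64(414)), (np.int64(352), np.int64(315)), (np.int64(76), np.int64(387))]
45 [(np.int64(263), np.int64(410)), (np.int64(352), np.int64(303)), (np.int64(88), np.int64(395))]
50 [(np.int64(276), np.int64(405)), (np.int64(352), np.int64(292)), (np.int64(101), np.int64(401))]
55 [(np.int64(288), np.int64(399)), (np.int64(350), np.int64(281)), (np.int64(115), np.int64(407))]
```

The sieve's hexagon corners are near 16° (mod 60), so its flats are at -14/46/106°. The stack's corners are near 5°, so its flats are at 35° (mod 60). The dark gap in its mouth at about -148° fits notches at about -25, 95 and 215°. I'll now move towards the sieve.

Call:
step_arm(delta_pos=[[0.16,-0.18,0],[0.32,-0.36,0],[0.49,-0.54,0],[0.65,-0.72,0],[0.81,-0.905,0]], rot=[[0,0,0],[0,0,0],[0,0,0],[0,0,0],[0,0,0]], gripper=[1,1,1,1,1])

```text
time_s: 0.72
tool_pos: [0.3298, -0.3692, 0.2332]
tool_rot: [-180.0, 0.0, 22.6]
force: [0.7, -0.5, 0.1]
grip_width: 0.0872
grasp_force: 0.0
```

Call:
step_arm(delta_pos=[[0.16,-0.18,0],[0.32,-0.36,0],[0.49,-0.54,0],[0.65,-0.72,0],[0.81,-0.905,0]], rot=[[0,0,0],[0,0,0],[0,0,0],[0,0,0],[0,0,0]], gripper=[1,1,1,1,1])

```text
time_s: 1.35
tool_pos: [0.4098, -0.1401, 0.2333]
tool_rot: [180.0, 0.0, 22.6]
force: [0.3, -0.2, 0.0]
grip_width: 0.087
grasp_force: 0.0
```

Call:
step_arm(delta_pos=[[0.16,-0.18,0],[0.32,-0.36,0],[0.49,-0.54,0],[0.65,-0.72,0],[0.81,-0.905,0],[0.81,-0.905,0]], rot=[[0,0,-0.1],[0,0,-0.2],[0,0,-0.3],[0,0,-0.42],[0,0,-0.54],[0,0,-0.62]], gripper=[1,1,1,1,1,1])

```text
time_s: 2.1
tool_pos: [0.4897, 0.0925, 0.2334]
tool_rot: [-180.0, -0.1, 76.5]
force: [-1.3, -1.3, -0.6]
grip_width: 0.0871
grasp_force: 0.0
```

Call:
step_arm(delta_pos=[[-0.023,0.005,0.2],[-0.023,0.005,0.4],[-0.023,0.005,0.6],[-0.023,0.005,0.75],[-0.023,0.005,0.86],[-0.023,0.005,0.86],[-0.023,0.005,0.86]], rot=[[0,0,0],[0,0,0],[0,0,0],[0,0,0],[0,0,0],[0,0,0],[0,0,0]], gripper=[1,1,1,1,1,1,1])

```text
time_s: 2.98
tool_pos: [0.4902, 0.0831, 0.0623]
tool_rot: [180.0, -0.0, 75.8]
force: [-0.7, -0.0, 0.1]
grip_width: 0.0868
grasp_force: 0.0
```

```bash
python3 - <<'E'
from h import *
from cell import env,viewer
ims=[]
for n,x,y in(("scene",303,182),("top",221,196)):
    im=viewer.read_camera(n)["img"][:,:,::-1]; cv2.imwrite(f"pics/{n}1.png",im)
    ims.append(np.clip(cv2.resize(im[y:y+70,x:x+65],None,fx=6,fy=6,interpolation=cv2.INTER_CUBIC)*1.5,0,255).astype('uint8'))
cv2.imwrite("pics/pre.png",np.hstack(ims))
E
```

```text
(no output)
```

View pics/pre.png

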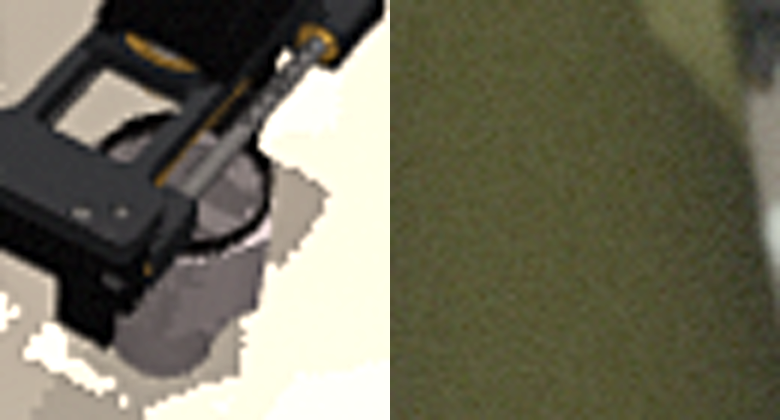

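The open fingers straddle the collar without touching. The TCP is about 4.5 mm short along tool x, so I'll correct that, close and lift.

Call:
step_arm(delta_pos=[[0.023,-0.005,0],[0.023,-0.005,0],[0.023,-0.005,0],[0.023,-0.005,0],[0.023,-0.005,0],[0.023,-0.005,0],[0.023,-0.005,0],[0.023,-0.005,0],[0.023,-0.005,0],[0.023,-0.005,0]], rot=[[0,0,0],[0,0,0],[0,0,0],[0,0,0],[0,0,0],[0,0,0],[0,0,0],[0,0,0],[0,0,0],[0,0,0]], gripper=[1,1,-1,-1,-1,-1,-1,-1,-1,-1], squeeze=40)

```text
time_s: 4.32
tool_pos: [0.4896, 0.0876, 0.0615]
tool_rot: [-180.0, 0.0, 75.8]
force: [-1.8, 0.0, 1.1]
grip_width: 0.0659
grasp_force: 39.7
```

Call:
step_arm(delta_pos=[[0,0,-0.2],[0,0,-0.4],[0,0,-0.6],[0,0,-0.8],[0,0,-0.95],[0,0,-0.95],[0,0,-0.95]], rot=[[0,0,0],[0,0,0],[-0.08,0,0],[-0.17,0,0],[-0.26,0,0],[-0.35,0,0],[-0.35,0,0]], gripper=[-1,-1,-1,-1,-1,-1,-1])

```text
time_s: 5.2
tool_pos: [0.4946, 0.0859, 0.2524]
tool_rot: [152.2, 0.6, 75.3]
force: [-0.2, -0.8, -2.5]
grip_width: 0.066
grasp_force: 39.7
```

```bash
python3 - <<'E'
from h import *
from cell import env,viewer
p=env.get_obs()["tool_pos"]; u=proj("scene",p).astype(int);print(p,u)
im=viewer.read_camera("scene")["img"][:,:,::-1]
x,y=max(u[0]-45,0),max(u[1]-30,0)
cv2.imwrite("pics/lift.png",np.clip(cv2.resize(im[y:y+75,x:x+90],None,fx=8,fy=8,interpolation=cv2.INTER_CUBIC).astype(float)*2,0,255))
E
```

```text
[0.49464282 0.08592592 0.25235575] [338 153][ WARN:0@0.839] global loadsave.cpp:1063 imwrite_ Unsupported depth image for selected encoder is fallbacked to CV_8U.
```

View pics/lift.png

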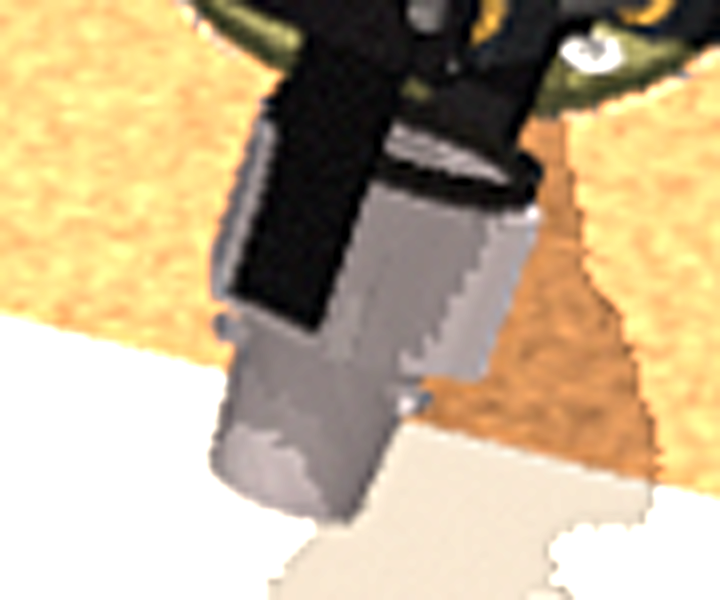

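Lug tips show at crop (225,322) and (415,400). I'll project both hypotheses and compare.

```bash
python3 - <<'E'
from h import *
from cell import env
o=env.get_obs();p=o["tool_pos"];R=Ro.from_euler("xyz",o["tool_rot"],degrees=True).as_matrix()
u=proj("scene",p).astype(int);c=u-[45,30]
def px(q): return ((proj("scene",p+R@np.array(q))-c+.5)*8-.5).round().astype(int).tolist()
for n,ls in(("A",(75,195,315)),("B",(135,255,15))):
    for l in ls: print(n,l,[px([.029*np.sin(np.radians(l+d)),.029*np.cos(np.radians(l+d)),.0255]) for d in(-10,0,10)])
print("body sil",[px([.024*np.sin(np.radians(a)),.024*np.cos(np.radians(a)),.0255]) for a in range(0,360,30)])
print("foot",px([0,0,.0615]),"shoulder corners",[px([.038*np.sin(np.radians(a)),.038*np.cos(np.radians(a)),.0165]) for a in(30,90,-30,-90)])
E
```

```text
A 75 [[408, 401], [422, 401], [434, 399]]
A 195 [[371, 330], [352, 322], [333, 315]]
A 315 [[216, 318], [220, 325], [228, 333]]
B 135 [[446, 379], [441, 372], [432, 364]]
B 255 [[259, 299], [245, 299], [233, 300]]
B 15 [[290, 369], [310, 377], [331, 384]]
body sil [[289, 362], [340, 381], [388, 391], [420, 389], [428, 377], [410, 358], [372, 336], [324, 318], [278, 308], [246, 309], [235, 320], [251, 340]]
foot [283, 486] shoulder corners [[357, 364], [486, 378], [215, 298], [208, 252]]
```

Hypothesis A matches: the lugs are at 75/195/315° from tool y, so sieve yaw = tool yaw − 90. I'll bring it back upright.

Call:
step_arm(delta_pos=[[0,0,0],[0,0,0],[0,0,0],[0,0,0],[0,0,0]], rot=[[0.1,0,0],[0.2,0,0],[0.3,0,0],[0.35,0,0],[0.35,0,0]], gripper=[-1,-1,-1,-1,-1])

```text
time_s: 5.88
tool_pos: [0.4956, 0.0856, 0.2516]
tool_rot: [-177.5, 0.5, 75.3]
force: [-0.9, 0.7, -2.0]
grip_width: 0.066
grasp_force: 39.8
```

Call:
step_arm(delta_pos=[[-0.2,0.12,0],[-0.4,0.24,0],[-0.58,0.355,0],[-0.76,0.467,0]], rot=[[0,0,0],[0,0,0],[0,0,0],[0,0,0]], gripper=[-1,-1,-1,-1])

```text
time_s: 6.38
tool_pos: [0.5463, -0.085, 0.2505]
tool_rot: [-177.7, 0.5, 75.4]
force: [0.7, 0.1, -1.9]
grip_width: 0.0658
grasp_force: 39.8
```

Call:
step_arm(delta_pos=[[-0.2,0.12,0],[-0.4,0.24,0],[-0.58,0.355,0],[-0.76,0.467,0],[-0.76,0.467,0],[-0.76,0.467,0],[-0.76,0.467,0]], rot=[[0,0,-0.1],[0,0,-0.2],[0,0,-0.3],[0,0,-0.398],[0,0,-0.398],[0,0,-0.398],[0,0,-0.398]], gripper=[-1,-1,-1,-1,-1,-1,-1])

```text
time_s: 7.25
tool_pos: [0.5984, -0.2529, 0.2481]
tool_rot: [-177.8, -0.9, 109.7]
force: [-0.4, 0.0, -2.1]
grip_width: 0.0661
grasp_force: 39.8
```

```bash
python3 - <<'E'
from h import *
from cell import env,viewer
o=env.get_obs();p=o["tool_pos"];print(p,o["tool_rot"],o["force"],o["wrist_torque"])
im=viewer.read_camera("scene")["img"][:,:,::-1]
cv2.imwrite("pics/over.png",np.clip(cv2.resize(im[110:215,110:240],None,fx=6,fy=5.7,interpolation=cv2.INTER_CUBIC).astype(float)*1.6,0,255).astype('uint8'))
print("crop scale 6,5.7 off 110,110; expected foot centre, ring centre:",[((proj("scene",q)-[110,110])*[6,5.7]).round() for q in([*p[:2],p[2]-.0615],[.5967,-.253,.142])])
E
```

```text
[ 0.59838248 -0.2529011   0.24814005] [-177.77539665   -0.9099691   109.65076702] [-0.37239618  0.01857976 -2.05300883] [ 0.01024997 -0.17759491  0.05546523]
crop scale 6,5.7 off 110,110; expected foot centre, ring centre: [array([290., 343.]), array([320., 431.])]
```

View pics/over.png

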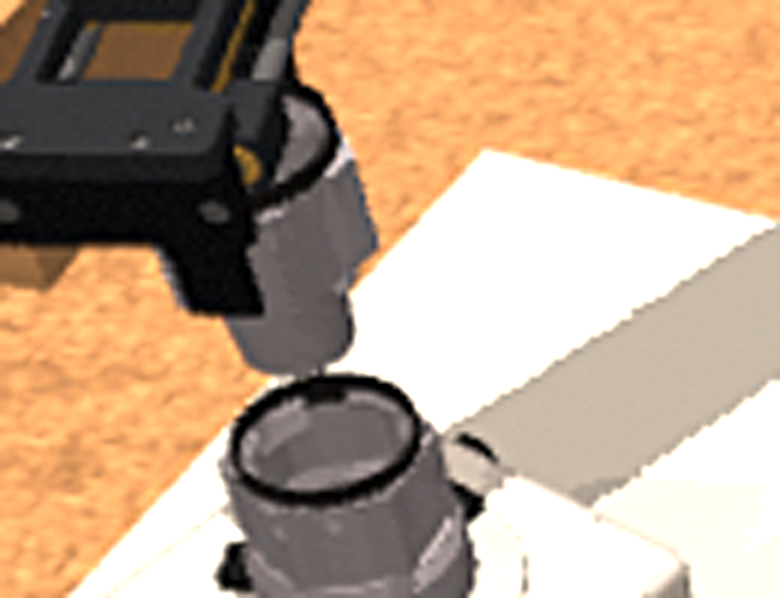

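The sieve hangs over the ring but is tilted by about 2.4°. I'll work out the correction.

```bash
cat >> h.py <<'E'
def go(x,y,z,yaw):
    from cell import env
    o=env.get_obs();R=Ro.from_euler("xyz",o["tool_rot"],degrees=True);T=Ro.from_euler("xyz",[180,0,yaw],degrees=True)
    print("t",o["time_s"],"delta",(R.inv().apply(np.array([x,y,z])-o["tool_pos"])/.2).round(3),"rot",((R.inv()*T).as_rotvec()/1.5).round(3))
E
python3 -c "
from h import *
go(.5967,-.253,.2481,110);go(.5967,-.253,.185,110)"
```

```text
t 7.3 delta [ 0.003 -0.008  0.001] rot [-0.026 -0.01  -0.004]
t 7.3 delta [-0.002  0.004  0.316] rot [-0.026 -0.01  -0.004]
```

Call:
step_arm(delta_pos=[[0.003,-0.008,0],[0.003,-0.008,0],[0.001,-0.002,0.1],[-0.001,0.002,0.2],[-0.002,0.004,0.316],[-0.002,0.004,0.316],[-0.002,0.004,0.316]], rot=[[-0.026,-0.01,-0.004],[-0.026,-0.01,-0.004],[-0.026,-0.01,-0.004],[-0.026,-0.01,-0.004],[-0.026,-0.01,-0.004],[-0.026,-0.01,-0.004],[-0.026,-0.01,-0.004]], gripper=[-1,-1,-1,-1,-1,-1,-1])

```text
time_s: 8.18
tool_pos: [0.5966, -0.2548, 0.1844]
tool_rot: [-179.9, -0.0, 109.9]
force: [-0.6, -0.1, -1.3]
grip_width: 0.0658
grasp_force: 39.8
```

```bash
python3 -c "
from h import *
go(.5967,-.253,.166,110);go(.5967,-.253,.159,110)
from cell import env;o=env.get_obs();print(o['tool_pos'],o['tool_rot'],o['force'],o['wrist_torque'])"
```

```text
t 8.175 delta [0.008 0.004 0.092] rot [-0.001 -0.    -0.001]
t 8.175 delta [0.008 0.004 0.127] rot [-0.001 -0.    -0.001]
[ 0.59658255 -0.25481387  0.18441586] [-1.79927674e+02 -3.72348307e-02  1.09905309e+02] [-0.59067741 -0.13192875 -1.27672002] [-0.0038756  -0.14494928 -0.05472452]
```

Now I'll lower gently to TCP z of about 0.1585, where the shoulder would rest on the ring, and read the contact.

Call:
step_arm(delta_pos=[[0.008,0.004,0.03],[0.008,0.004,0.06],[0.008,0.004,0.092],[0.008,0.004,0.092]], rot=[[0,0,0],[0,0,0],[0,0,0],[0,0,0]], gripper=[-1,-1,-1,-1])

```text
time_s: 8.68
tool_pos: [0.5961, -0.253, 0.1653]
tool_rot: [-179.9, -0.1, 109.9]
force: [-0.2, 0.3, -2.4]
grip_width: 0.0661
grasp_force: 39.8
```

Call:
step_arm(delta_pos=[[0,0,0.01],[0,0,0.02],[0,0,0.03],[0,0,0.03]], rot=[[0,0,0],[0,0,0],[0,0,0],[0,0,0]], gripper=[-1,-1,-1,-1])

```text
time_s: 9.18
tool_pos: [0.5965, -0.253, 0.16]
tool_rot: [-179.9, -0.0, 109.9]
force: [0.2, -0.2, -1.8]
grip_width: 0.0658
grasp_force: 39.8
```

Call:
step_arm(delta_pos=[[0,0,0.007],[0,0,0.014],[0,0,0.014]], rot=[[0,0,0],[0,0,0],[0,0,0]], gripper=[-1,-1,-1])

```text
time_s: 9.55
tool_pos: [0.5968, -0.2531, 0.1583]
tool_rot: [-180.0, -0.0, 109.9]
force: [-2.5, 1.1, 3.7]
grip_width: 0.0659
grasp_force: 39.7
```

The ring was touched at TCP 0.1583 as predicted, so the lugs are in the notches. Pressing down now.

Call:
step_arm(delta_pos=[[0,0,0.008],[0,0,0.016],[0,0,0.024],[0,0,0.032],[0,0,0.032],[0,0,0.032]], rot=[[0,0,0],[0,0,0],[0,0,0],[0,0,0],[0,0,0],[0,0,0]], gripper=[-1,-1,-1,-1,-1,-1])

```text
time_s: 10.3
tool_pos: [0.5968, -0.2532, 0.1523]
tool_rot: [-180.0, 0.0, 109.9]
force: [-3.8, 0.1, 8.9]
grip_width: 0.0661
grasp_force: 39.7
```

Call:
step_arm(delta_pos=[[0.001,-0.002,0.002],[0.001,-0.002,0.002],[0.001,-0.002,0.002],[0.001,-0.002,0.002],[0.001,-0.002,0.002],[0.001,-0.002,0.002]], rot=[[0,0,0.04],[0,0,0.08],[0,0,0.12],[0,0,0.16],[0,0,0.2],[0,0,0.23]], gripper=[-1,-1,-1,-1,-1,-1])

```text
time_s: 11.05
tool_pos: [0.5973, -0.2524, 0.1523]
tool_rot: [179.9, -0.0, 90.1]
force: [-2.3, 1.8, 8.6]
grip_width: 0.0663
grasp_force: 39.7
```

```bash
python3 -c "
from cell import env;o=env.get_obs();print(o['tool_pos'],o['tool_rot'],o['force'],o['wrist_torque'])"
```

```text
[ 0.59732111 -0.25244148  0.15229939] [ 1.79899708e+02 -5.85115507e-03  9.01058014e+01] [-2.34006122  1.78018124  8.63549809] [0.50659076 0.25992622 0.22354522]
```

Call:
step_arm(delta_pos=[[0,0,0],[0,0,0],[0,0,0],[0,0,0],[0,0,0],[0,0,0]], rot=[[0,0,0.04],[0,0,0.08],[0,0,0.12],[0,0,0.16],[0,0,0.2],[0,0,0.23]], gripper=[-1,-1,-1,-1,-1,-1])

```text
time_s: 11.8
tool_pos: [0.5966, -0.2528, 0.152]
tool_rot: [180.0, 0.0, 70.3]
force: [-3.1, 1.2, 7.8]
grip_width: 0.0659
grasp_force: 39.6
```

Call:
step_arm(delta_pos=[[0,0,0],[0,0,0],[0,0,0],[0,0,0]], rot=[[0,0,0.02],[0,0,0.04],[0,0,0.05],[0,0,0.05]], gripper=[-1,-1,-1,-1])

```text
time_s: 12.3
tool_pos: [0.5966, -0.253, 0.1521]
tool_rot: [180.0, 0.0, 66.1]
force: [-3.8, 1.1, 8.4]
grip_width: 0.066
grasp_force: 39.7
```

```bash
python3 -c "
from cell import env;o=env.get_obs();print(o['tool_pos'],o['tool_rot'],o['force'],o['wrist_torque'])"
```

```text
[ 0.59661868 -0.25296024  0.15207875] [1.79971889e+02 6.55106517e-03 6.61031589e+01] [-3.77867508  1.06269873  8.41711746] [0.23901125 0.53084595 0.13042169]
```

Call:
step_arm(delta_pos=[[0,0,0],[0,0,0],[0,0,0]], rot=[[0,0,0.012],[0,0,0.024],[0,0,0.03]], gripper=[-1,-1,-1])

```text
time_s: 12.68
tool_pos: [0.5966, -0.253, 0.1521]
tool_rot: [180.0, 0.0, 63.5]
force: [-3.7, 0.8, 8.7]
grip_width: 0.066
grasp_force: 39.6
```

```bash
python3 -c "
from cell import env;o=env.get_obs();print(o['tool_pos'],o['tool_rot'],o['force'],o['wrist_torque'])"
```

```text
[ 0.59656698 -0.25299893  0.15208018] [1.79975320e+02 1.71592939e-02 6.35306762e+01] [-3.73651517  0.76056554  8.6682808 ] [0.28119007 0.55636619 0.30953245]
```

Call:
step_arm(delta_pos=[[0,0,0],[0,0,0],[0,0,0]], rot=[[0,0,0.01],[0,0,0.02],[0,0,0.02]], gripper=[-1,-1,-1])

```text
time_s: 13.05
tool_pos: [0.5964, -0.2531, 0.152]
tool_rot: [180.0, 0.0, 61.9]
force: [-4.1, 1.9, 9.0]
grip_width: 0.0663
grasp_force: 39.5
```

```bash
python3 -c "
from cell import env;o=env.get_obs();print(o['tool_pos'],o['tool_rot'],o['force'],o['wrist_torque'])"
```

```text
[ 0.59640394 -0.25309072  0.15204974] [1.79988948e+02 4.67883262e-02 6.18832121e+01] [-4.12330836  1.90450835  8.98503926] [0.17317787 0.67957876 0.64524941]
```

Call:
step_arm(delta_pos=[[0,0,0],[0,0,0],[0,0,0]], rot=[[0,0,0.008],[0,0,0.016],[0,0,0.016]], gripper=[-1,-1,-1])

```text
time_s: 13.42
tool_pos: [0.5961, -0.253, 0.152]
tool_rot: [-180.0, 0.1, 60.6]
force: [-4.8, 0.9, 10.6]
grip_width: 0.0659
grasp_force: 39.3
```

```bash
python3 -c "
from cell import env;o=env.get_obs();print(o['tool_pos'],o['tool_rot'],o['force'],o['wrist_torque'])"
```

```text
[ 0.59611388 -0.2529877   0.15201959] [-1.79973626e+02  8.41301197e-02  6.06051412e+01] [-4.76849365  0.91795547 10.57307023] [0.12838196 0.88625009 1.17310243]
```

The torque climbed to 1.2 N m, so this is the stop. I'll ease back to the seat angle and let the seal lift it before releasing.

Call:
step_arm(delta_pos=[[0,0,0],[0,0,0],[0,0,0],[0,0,0]], rot=[[0,0,-0.02],[0,0,-0.04],[0,0,-0.055],[0,0,-0.055]], gripper=[-1,-1,-1,-1])

```text
time_s: 13.92
tool_pos: [0.5969, -0.2539, 0.1523]
tool_rot: [179.9, 0.0, 65.1]
force: [-3.3, 0.6, 7.6]
grip_width: 0.0656
grasp_force: 39.7
```

Call:
step_arm(delta_pos=[[0,0,-0.005],[0,0,-0.01],[0,0,-0.015],[0,0,-0.015]], rot=[[0,0,0],[0,0,0],[0,0,0],[0,0,0]], gripper=[-1,-1,-1,-1])

```text
time_s: 14.42
tool_pos: [0.5969, -0.2538, 0.1545]
tool_rot: [179.9, 0.0, 65.1]
force: [-0.9, -0.9, 6.5]
grip_width: 0.0659
grasp_force: 39.7
```

```bash
python3 -c "
from cell import env;o=env.get_obs();print(o['tool_pos'],o['tool_rot'],o['force'],o['wrist_torque'])"
```

```text
[ 0.59687184 -0.25382934  0.15453032] [1.79903879e+02 4.24521429e-02 6.51011991e+01] [-0.93382547 -0.93504056  6.47897449] [-0.25480214 -0.05111425 -0.01894245]
```

Call:
step_arm(delta_pos=[[0,0,-0.004],[0,0,-0.008],[0,0,-0.008]], rot=[[0,0,0],[0,0,0],[0,0,0]], gripper=[-1,-1,-1])

```text
time_s: 14.8
tool_pos: [0.5968, -0.2538, 0.155]
tool_rot: [179.9, 0.0, 65.1]
force: [3.1, -2.5, -1.6]
grip_width: 0.066
grasp_force: 39.7
```

```bash
python3 -c "
from cell import env;o=env.get_obs();print(o['tool_pos'],o['tool_rot'],o['force'],o['wrist_torque'])"
```

```text
[ 0.59683806 -0.25377353  0.15496851] [1.79938475e+02 4.99098495e-02 6.51030946e+01] [ 3.1122526  -2.54578298 -1.6197726 ] [-0.85850226 -1.17698848 -0.06342203]
```

The force fell from 6.5 to -1.6 N at TCP 0.155, which is 3.5 mm above the rim, so the lugs are held in their seats. Releasing and retreating straight up.

Call:
step_arm(delta_pos=[[0,0,0],[0,0,0],[0,0,0],[0,0,0],[0,0,0],[0,0,0],[0,0,-0.1],[0,0,-0.3],[0,0,-0.5],[0,0,-0.7],[0,0,-0.7]], rot=[[0,0,0],[0,0,0],[0,0,0],[0,0,0],[0,0,0],[0,0,0],[0,0,0],[0,0,0],[0,0,0],[0,0,0],[0,0,0]], gripper=[0.7,1,1,1,1,1,1,1,1,1,1])

```text
time_s: 16.18
tool_pos: [0.5981, -0.254, 0.3014]
tool_rot: [179.5, -0.0, 65.1]
force: [0.3, -0.3, -0.8]
grip_width: 0.087
grasp_force: 0.0
```

Call:
step_arm(delta_pos=[[-0.2,-0.2,0],[-0.4,-0.4,0],[-0.6,-0.6,0],[-0.75,-0.75,0],[-0.75,-0.75,0]], rot=[[0,0,0],[0,0,0],[0,0,0],[0,0,0],[0,0,0]], gripper=[1,1,1,1,1])

```text
time_s: 16.8
tool_pos: [0.3936, -0.3282, 0.2963]
tool_rot: [-180.0, 0.0, 64.8]
force: [0.9, 0.2, -0.7]
grip_width: 0.0867
grasp_force: 0.0
```

```bash
python3 - <<'E'
from h import *
from cell import env,viewer
im=viewer.read_camera("scene")["img"][:,:,::-1]
T=[.5967,-.253]
print("expected ring centre if locked z=.135+.0435:",((proj("scene",T+[.1820])-[110,120])*7).round())
cv2.imwrite("pics/end.png",np.clip(cv2.resize(im[120:205,110:220],None,fx=7,fy=7,interpolation=cv2.INTER_CUBIC).astype(float)*1.6,0,255).astype('uint8'))
E
```

```text
expected ring centre if locked z=.135+.0435: [345. 360.]
```

View pics/end.png

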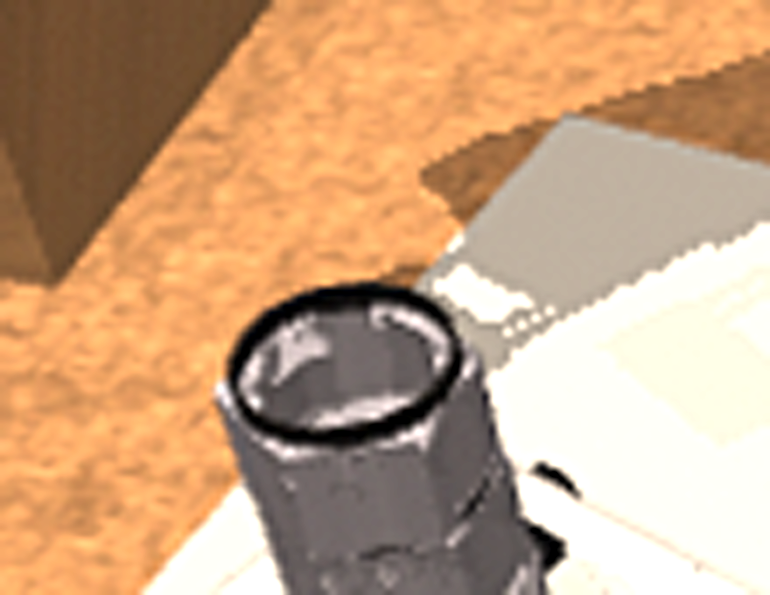

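The sieve sits upright with its ring centre at crop (345,362), against (345,360) expected. Its collar edges line up with the stack's and the seam is even, so I'm handing in.

```bash
python3 -c "
from cell import env;print(env.sign_off())"
```

```text
the job is handed in; nothing more can be done
None
```

I nested the sieve in the stack, pressed it down, turned it clockwise to its stop and released it with its lugs in their seats; I handed the job in at about 17 s, and the sign-off gave no verdict.

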